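# Close and lock the cable box's access panel

### The arm

A 6-joint arm with a two-finger parallel gripper is mounted at the origin on the work surface. World frame = base frame: x ahead of the robot, y to its left, z up, the work surface at z = 0. Lengths are in m, angles in rad, forces in N, time in s.
With the tool pointing down it reaches from about 0.375 to 0.9 m from the base axis. Payload 3.1 kg.
Tool frame: the origin (TCP) lies midway between the tips of the shut fingers; the grasp point (between the pads) lies 19 mm behind it; x points along the fingers, z is the direction in which the jaws open and shut, and the axes are right-handed (so a half turn about x gives the same grasp; the last joint's range is limited). The gripper opens to 85 mm and grips with 20 to 120 N. Pads are 22 mm wide; open, the fingers measure 114 mm over their backs; the gripper's body (76 mm by 85 mm) begins 54 mm behind the grasp point. The pads swing forward as they close: fully open they stand 13 mm farther back than shut.
Start: joints at [-1.435, 0.527, 1.433, -0, 1.181, -0.178], TCP at [0.194, -0.594, 0.198] pointing down, gripper open.
Joint ranges: [-3.08, 3.08], [-0.75, 2.2], [0.22, 2.44], [-1.43, 4.57], [0, 2.65], [-2.85, 2.85]. Speed limits (rad/s): [2.79, 2.79, 3.14, 3.14, 3.14, 3.14].

### API

Orientations are given as a unit quaternion [x, y, z, w].
In Python, from station import status, snapshot, camera_params, ticket gives the robot as it stands.
- The arm moves only by the tool arm_command, never from a script. Its argument "series" is a list that holds one entry, the list of rows, each a list of 4 numbers: the shift along the tool's x, y, z in mm, then the turn about the tool's x in rad. A call has 1 to 10 rows; each row shifts and turns the commanded pose from where the row before left it, along the tool's axes as they then stand; what a row does not reach is not made up. A row lasts 1/10 s, in which the tool goes at most 50 mm and 8.59 degrees, less where a joint would pass 70% of its speed; a pose out of reach is approached as far as the arm can. A call is refused whole if a number of a shift passes 50 or a number of a turn 0.15, either way. A call with a gripper value outside its range is refused whole. "jaw" is the opening in per cent of the stroke, from 0 (shut) to 100 (fully open), set as the call begins (left out, the last holds). The fingers move at their own pace and stop on an object; "force" is the grip in N (left out, the last holds). Time passes only in rows, so rows that do not move let the fingers close. It gives the time, the measured TCP pose, the force and the opening at its end, in the units of the state.
- status.sense(): the state, without advancing time (a new reading comes with each control period).
- snapshot(name): name is "scene" or "side" or "wrist"; returns the picture (384x512x3 uint8, red, green, blue); there is no depth.
- camera_params(name): a dict with "fovy" (degrees; the focal length in pixels is half the picture's height over the tangent of half this angle, whatever the lens; pixels are square), "cx", "cy" (the principal point, pixels), "extrinsics" (4x4, takes a point from camera to world coordinates); the wrist camera has in their place "mount" (4x4, takes a point from camera to tool coordinates, whose origin is the TCP and whose axes are the tool frame's). Camera axes: x right, y down, z forward; pixel columns grow to the right and rows downward; lengths in m; the calibration is good to about 2 mm. A picture is of the moment at which its call begins: read the wrist's pose just before it. camera_params takes no time and is no camera call.
- ticket.sign_off(): hands the job in, once; it reports no verdict.
The state is a dict: "t": time; "q": joint angles; "qd": joint speeds; "tau": joint torques, N m; "tcp_pos": TCP position; "tool_rot": TCP orientation; "force": force on the tool from outside, world axes, zero at the start; "ft_torque": the same for the moment, N m; "finger_gap": opening from 0.0 (shut) to 1.0 (fully open).
Only numpy, scipy, OpenCV 4.12 (cv2) and the standard library are available. Lean on these libraries where they do the work, as an engineer would, in place of code of your own. Each camera call takes 0.05 s, during which the arm holds its last target. There are 200 camera calls.

### The job

The sliding access panel of the white cable box has been left part-way open. With your fingertips, first push the panel fully home, away from the fastener, until it stops under the lip at the end of its track, then put a fingertip in the slot of the round quarter-turn fastener and turn it clockwise (seen from above) to its stop, so that its tongue locks over the panel's edge. Nothing is to be picked up or lifted, the other things on the desk stay where they are, and your hand ends clear.

Things in the scene. Friction and masses are not known exactly. Their poses are not given: they have to be found in the camera images.
- cablebox: White low cable box, fixed, 170 mm (its x) by 330 mm (y), deck 48 mm high. Origin: centre of its underside, on the desk. The panel slides on the deck to the box's +y between side rails 8 mm high. The fastener's upright axis is at x = 0, y = -100 mm. While the panel is open, part of a dark opening in the deck shows at the far (+y) end.
- track_end (a point): Middle of the stop face of the box's end block, 52 mm above the desk, at the box's y = +135 mm: the panel's far edge meets it when home. A fixed lip reaches 21 mm from it back over the panel, underside 58.5 mm above the desk.
- panel: Loose grey panel lying flat on the deck, 350 g, slides with plain friction (1 to 3 N). Plate 127 mm (x) by 150 mm (y), 8 mm thick, with a raised field on it (top 16 mm above the underside) that leaves margins of 22 mm at the near (-y) and 27 mm at the far edge. Origin: centre of its underside; axes as the box's. Home: origin at y = +60 mm in the box's frame; starts 18 to 40 mm short of that.
- rib (a point): Centre of the upright rib across the middle of the panel: 80 mm long (box's x), 10 mm thick (y), 14 mm high, its top 78 mm and its foot (the raised field) 64 mm above the desk. Push its -y face towards +y.
- slot (a point): Finger slot of the fastener: straight channel with a dark floor across a round aluminium dial 84 mm wide. 32 mm wide, 14 mm deep, 72 mm long, open at the ends and above; floor 66 mm, wall tops 79 mm above the desk. Origin on the turning axis, 65 mm above the desk; x runs along the slot away from the tongue, z up. Turns with the dial.
- tongue_tip (a point): Middle of the end of the fastener's flat tongue (24 mm wide, 5.5 mm thick), which reaches 104 mm from the axis, 62 mm above the desk. Open, it points to the box's -x; locked, to +y, lying over the panel's near margin, in front of the raised field. It passes only with the panel within about 3 mm of home.
- fastener (a joint): Fastener angle, rad, growing clockwise seen from above: 0 open (tongue to the box's -x), 1.571 locked at its stop (tongue to the box's +y). Starts at 0 to 0.25. Stiff (0.10 N m friction) and stays where left: a fingertip in the slot 26 mm from the axis needs about 4 N sideways.
- clip_jar: Bystander: glass jar of binder clips with a red screw lid, 76 mm across, 104 mm high. Origin: centre of its underside.
- bell: Bystander: steel desk bell, 84 mm across, 56 mm high. Origin: centre of its underside.
- webcam_mount: Bystander: white plastic webcam mount, 56 mm square foot, 89 mm high. Origin: centre of its underside.
- controller_grip: Bystander: U-shaped grey silicone controller grip lying flat, about 68 by 132 mm, 32 mm high. Origin: on the desk, amid the U.
- mug: Bystander: white mug, 76 mm across, 85 mm high, with a handle. Origin: centre of its underside.
- stapler: Bystander: black stapler lying along its own y, 36 by 120 mm, 43 mm high. Origin: centre of its underside.
Things that resemble listed ones, but are neither listed nor needed, are in the scene too. Leave any blue or brown look-alike of the panel alone.

How it is judged:
On the way, in this order (a step that is already met when the one before it is completed fails the run):
1. the panel is pushed fully home (within 3 mm) while the fastener is still open (y of panel in the frame of cablebox above 0.057 m and value of joint fastener below 0.35 rad), for 0.2 s.
2. the fastener is turned by a fingertip in its slot (value of joint fastener above 0.5 rad and (contact force between the fingers and fastener_c0 above 0.5 N or contact force between the fingers and fastener_c1 above 0.5 N or contact force between the fingers and fastener_c2 above 0.5 N)), for 0.02 s.
At the end, for the whole second after the job is handed in: The panel lies flat and at rest within 4 mm of home and the fastener stands within 0.15 rad (about 9 degrees) of its locked stop (y of panel in the frame of cablebox above 0.056 m and value of joint fastener above 1.42 rad and height (world z) of panel below 0.051 m and angle between panel's own z axis and vertical below 0.03 rad and linear speed of panel below 0.01 m/s); the robot touches nothing.
It fails at once if the panel is lifted (10 mm) or tipped (height (world z) of panel above 0.058 m or angle between panel's own z axis and vertical above 0.15 rad).
It fails at once if a bystander is moved by more than 25 mm (distance of any of clip_jar, bell, webcam_mount, controller_grip, mug, stapler from where it was at the start of the episode above 0.025 m).
It also fails if it takes over 48 s, if anything falls off the work surface, if the arm or the gripper's body presses on something with over 40 N, if the wrist force passes 120 N, or if a joint passes its speed limit or range.

## Working session

There is one attempt and no reset: what is moved stays moved. The work goes in short steps, Python scripts to look and compute and a tool call to move; the robot and the scene stay as the last step left them, time stands still between calls to the robot, and variables do not carry over. Pictures are saved under pics/ and viewed, about 8 in all and at most 12, crops included, and the job is handed in when it is done.

Besides the shell and the picture viewer there is one more tool, called after "Emit:" as name(argument=value, ...) on one line, values as JSON. arm_command: Moves the arm, as the interface text tells. Its arguments: {"type":"object","properties":{"series":{"type":"array"},"jaw":{"type":"number"},"force":{"type":"number"}},"required":["series"]}

```bash
mkdir -p pics; ls
python3 - <<'E'
from station import status, snapshot, camera_params
import cv2, numpy as np
s=status.sense(); print(s['t'],s['tcp_pos'],s['tool_rot'],s['finger_gap'],s['force'])
for n in("scene","side"):
    im=snapshot(n); cv2.imwrite(f'pics/{n}0.png',im[:,:,::-1]); p=camera_params(n); print(n,p)
print(camera_params("wrist"))
a=cv2.imread('pics/scene0.png')
cv2.imwrite('pics/scene0b.png',cv2.resize(a,(800,600),interpolation=cv2.INTER_CUBIC))
a=cv2.imread('pics/side0.png')
cv2.imwrite('pics/side0b.png',cv2.resize(a,(800,600),interpolation=cv2.INTER_CUBIC))
E
```

```text
pics
0.0 [ 0.19342317 -0.5934709   0.1973286 ] [ 0.41600434  0.57273046 -0.4148943   0.57164931] 1.0001572102699716 [-0.35823524 -0.12367906  0.68082148]
scene {'fovy': 52.83024409110644, 'cx': 254.1770394472595, 'cy': 184.29955440826535, 'extrinsics': array([[-2.49094779e-01,  7.88451823e-01, -5.62401560e-01,
         1.20762169e+00],
       [ 9.68479065e-01,  2.02972409e-01, -1.44397026e-01,
         1.71126370e-01],
       [ 3.01901011e-04, -5.80642682e-01, -8.14158452e-01,
         9.63080102e-01],
       [ 0.00000000e+00,  0.00000000e+00,  0.00000000e+00,
         1.00000000e+00]])}
side {'fovy': 47.23579157282711, 'cx': 254.55858642835182, 'cy': 187.01426993579338, 'extrinsics': array([[-0.9553202 , -0.14991236,  0.25473438,  0.2319295 ],
       [-0.29548325,  0.46316373, -0.83556508,  1.15122009],
       [ 0.00727781, -0.87350194, -0.48676626,  0.74067681],
       [ 0.        ,  0.        ,  0.        ,  1.        ]])}
{'fovy': 62.91786097797485, 'cx': 257.6828769909319, 'cy': 187.81080107931916, 'mount': array([[ 7.07909692e-04, -2.74613494e-01,  9.61554433e-01,
        -1.75045283e-01],
       [-1.09051338e-04, -9.61554690e-01, -2.74613486e-01,
         6.95504569e-02],
       [ 9.99999743e-01,  8.95427514e-05, -7.10640852e-04,
         5.43790970e-04],
       [ 0.00000000e+00,  0.00000000e+00,  0.00000000e+00,
         1.00000000e+00]])}
```

View pics/scene0b.png

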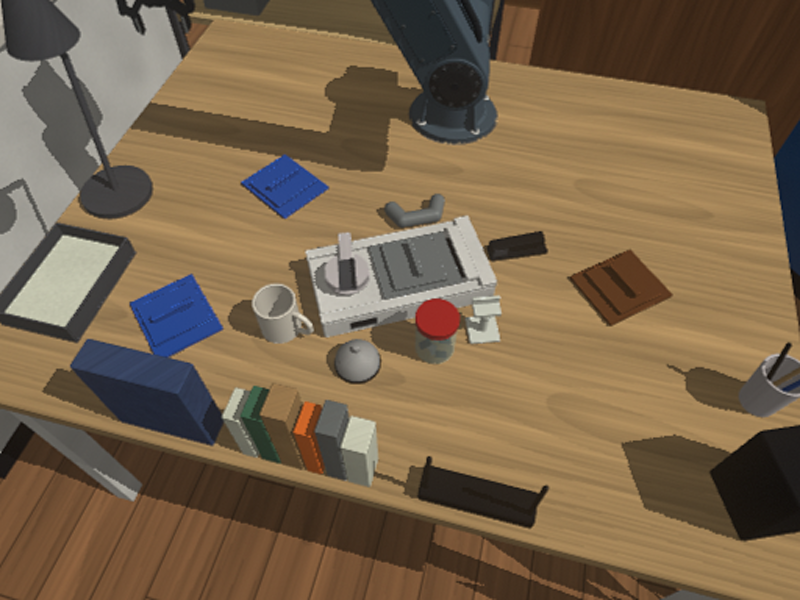

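View pics/side0b.png

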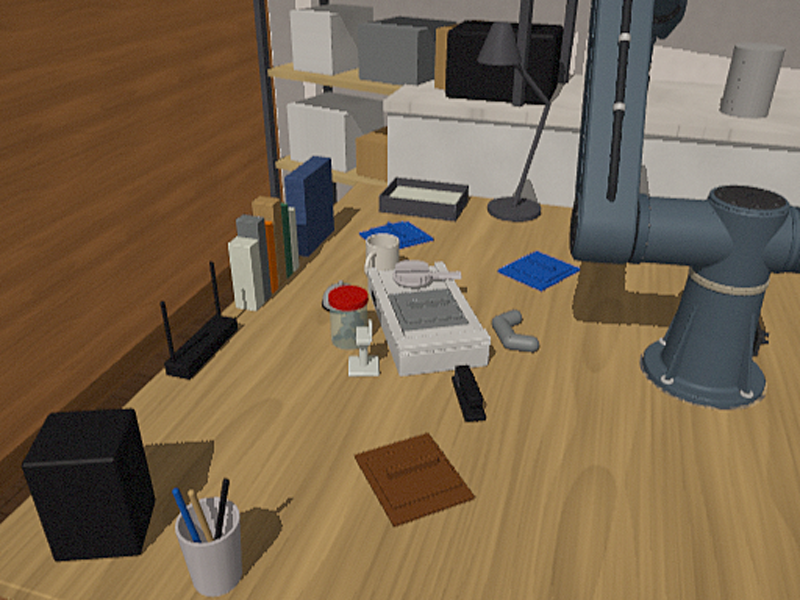

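The scene view shows the white box at about (400,275) of the 800x600 view. The dial is at (347,272), the tongue points up towards the robot, and the grey panel at (425,260) is left open on the right. The blue look-alikes at (285,186) and (176,315) and the brown one at (620,287) lie on the desk. Only the grey panel sits on the white box, so it is the one meant. I'll confirm this with one crop.

Run:
```python
import cv2
a=cv2.imread('pics/scene0.png')[130:225,190:323]
cv2.imwrite('pics/c1.png',cv2.resize(a,None,fx=6,fy=6,interpolation=cv2.INTER_CUBIC))
```

```text
(no output)
```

View pics/c1.png

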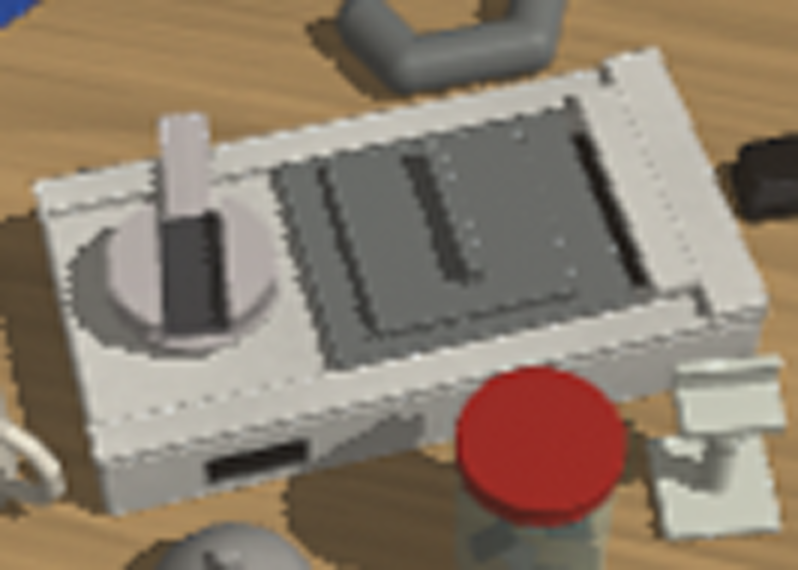

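```bash
cat > h.py <<'E'
import numpy as np, cv2
from scipy.optimize import least_squares
from station import status, snapshot, camera_params
def proj(P,T,p):
    f=192/np.tan(np.radians(p['fovy'])/2); c=(np.asarray(P)-T[:3,3])@T[:3,:3]
    return np.c_[p['cx']+f*c[:,0]/c[:,2], p['cy']+f*c[:,1]/c[:,2]]
def world(v,P):
    x,y,a=v[:3]; P=np.asarray(P,float)/1000
    return np.c_[x+P[:,0]*np.cos(a)-P[:,1]*np.sin(a), y+P[:,0]*np.sin(a)+P[:,1]*np.cos(a), P[:,2]]
E
python3 - <<'E'
from h import *
p=camera_params("scene"); T=p['extrinsics']
uv=np.array([[115,515],[90,457],[38,187],[658,48],[767,305],[190,268],[183,117],[277,172],[333,365],[408,157],[455,282]])/6.+[190-.5,130-.5]
def pts(v):
    th,yp,zt=v[3]*1,v[4]*1000,v[5]*1000
    return world(v,[[85,-165,0],[85,-165,56],[-85,-165,56],[-85,165,zt],[85,165,zt],[0,-100,79],
     [-104*np.cos(th),-100+104*np.sin(th),64.75],[-63.5,yp-75,56],[63.5,yp-75,56],[-40,yp-5,64],[40,yp-5,64]])
f=lambda v:(proj(pts(v),T,p)-uv).ravel()
r=least_squares(f,[.5,0,0,.1,.03,.064],loss='soft_l1')
print(r.x.round(4)); print(r.fun.reshape(-1,2).round(1))
v=r.x
print(world(v,[[0,-100,79],[0,v[4]*1000-5,70],[0,55,70]]))
from scipy.spatial.transform import Rotation as R
s=status.sense(); print(R.from_quat(s['tool_rot']).as_matrix().round(3), s['q'])
E
```

```text
[ 0.5302 -0.      0.5167  0.1604  0.0269  0.0592]
[[-1.   0.9]
 [ 1.2  0.2]
 [-0.9 -0.8]
 [-0.5  0.3]
 [ 0.5 -0.3]
 [ 0.4 -1.8]
 [-0.  -0.7]
 [-1.4 -0.8]
 [-0.3  0.3]
 [ 1.1  1.1]
 [ 0.7  0.9]]
[[ 0.57957307 -0.08698383  0.079     ]
 [ 0.51933254  0.01904601  0.07      ]
 [ 0.50300517  0.04778396  0.07      ]]
[[-0.     0.951  0.31 ]
 [ 0.002  0.31  -0.951]
 [-1.     0.    -0.002]] [-1.43446904e+00  5.28360521e-01  1.43378465e+00  7.67274157e-06
  1.18141164e+00 -1.78501949e-01]
```

The crop confirms the target. The grey panel is on the white box, about 33 mm short of home, with the rib's dark face from (410,155) to (460,280). The dial is centred at (190,268) with the slot below it and the tongue pointing up. The fit puts the box at (0.530, 0.000) with a yaw of 0.517, and the fastener at about 0.16. Next I move above the rib.

Emit:
arm_command(series=[[[0,36,-33,0],[0,36,-33,0],[0,36,-33,0],[0,36,-33,0],[0,36,-33,0],[0,36,-33,0],[0,36,-33,0],[0,36,-33,0],[0,36,-33,0],[0,36,-33,0]]], jaw=0, force=60)

```text
t: 1.1
tcp_pos: [0.4342, -0.1671, 0.1982]
tool_rot: [0.416, 0.572, -0.416, 0.572]
force: [-0.2, -0.2, 0.3]
finger_gap: -0.001
```

Emit:
arm_command(series=[[[0,36,-33,0],[0,36,-33,0],[0,36,-33,0],[0,36,-31,0],[0,0,0,-0.148],[0,0,0,-0.148],[0,0,0,-0.148],[0,0,0,-0.148],[0,0,0,-0.148],[0,0,0,-0.148]]])

```text
t: 2.1
tcp_pos: [0.5299, -0.0007, 0.1979]
tool_rot: [0.127, 0.696, -0.127, 0.695]
force: [-0.1, -0.6, -0.0]
finger_gap: -0.0
```

Emit:
arm_command(series=[[[0,0,0,-0.148],[0,0,0,-0.148],[0,0,0,-0.148],[0,0,0,-0.148],[0,0,0,-0.148],[0,0,0,-0.148],[0,0,0,0],[0,0,0,0]]])

```text
t: 2.9
tcp_pos: [0.5301, -0.0008, 0.1981]
tool_rot: [-0.181, 0.684, 0.181, 0.683]
force: [-0.2, -0.8, 0.3]
finger_gap: 0.002
```

```bash
cat >> h.py <<'E'
from scipy.spatial.transform import Rotation as R
def wristT(s):
    T=np.eye(4); T[:3,:3]=R.from_quat(s['tool_rot']).as_matrix(); T[:3,3]=s['tcp_pos']
    return T@camera_params("wrist")['mount']
def yaw(s):
    z=R.from_quat(s['tool_rot']).as_matrix()[:,2]; return np.arctan2(z[1],z[0])
E
python3 - <<'E'
from h import *
import json
s=status.sense(); im=snapshot("wrist")
cv2.imwrite('pics/w1.png',cv2.resize(im[:,:,::-1],(800,600),interpolation=cv2.INTER_CUBIC))
np.save('w1T.npy',wristT(s)); print(s['t'],s['tcp_pos'],yaw(s),s['finger_gap'],s['force'],s['q'])
E
```

```text
2.9 [ 0.53011753 -0.00075901  0.19807123] 0.5169825454977864 0.0016804985590528317 [-0.23576047 -0.80012137  0.30578152] [-2.12366013e-01  4.00839372e-01  1.66960124e+00 -2.52701056e-05
  1.07179848e+00 -7.29336355e-01]
```

View pics/w1.png

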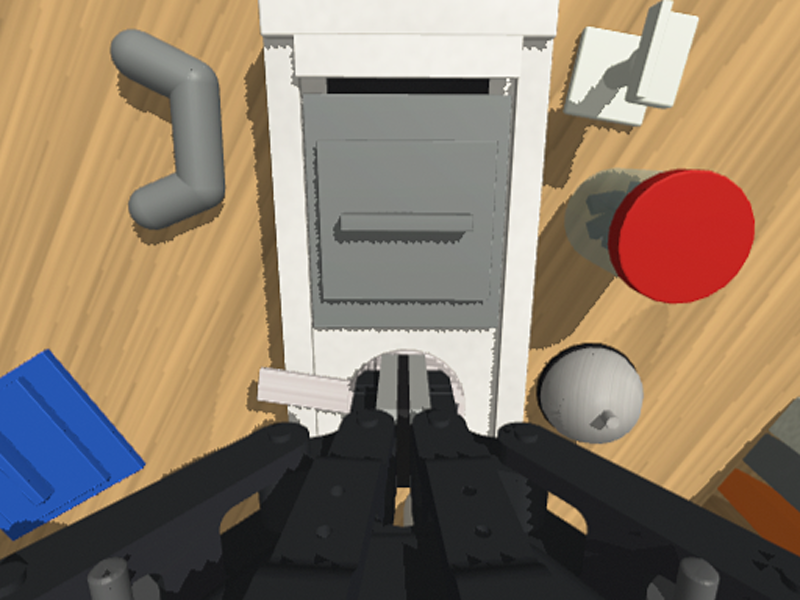

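The wrist view shows the box aligned with the tool. The rib top spans (341,213)–(472,231), the panel's near edge is at row 328, the tongue end is at (259,387), and the dark opening is at row 86. Next I refit from this closer view.

Run:
```python
from h import *
p=camera_params("wrist"); T=np.load('w1T.npy')
uv=np.array([[341,213],[473,213],[340,231],[472,231],[314,328],[496,328],[259,387],[303,94],[262,40],[290,430],[556,40],[522,430]])*.64-.2
def pts(v):
    th,yp=v[3],v[4]*1000
    return world(v,[[-40,yp+5,78],[40,yp+5,78],[-40,yp-5,78],[40,yp-5,78],[-63.5,yp-75,56],[63.5,yp-75,56],
     [-104*np.cos(th),-100+104*np.sin(th),64.75],[-63.5,yp+75,56],[-85,v[5]*1e3,56],[-85,v[6]*1e3,56],[85,v[7]*1e3,56],[85,v[8]*1e3,56]])
# box y not observable except via the tongue: keep scene y as prior
prior=lambda v:(np.array([v[0],v[1]])-[.5302,0])/.002
f=lambda v:np.r_[(proj(pts(v),T,p)-uv).ravel(),prior(v)]
r=least_squares(f,[.53,0,.517,.16,.027,.12,-.1,.12,-.1],loss='soft_l1')
v=r.x; print(v.round(4)); print(r.fun[:-2].reshape(-1,2).round(1).tolist())
Rt=R.from_quat(status.sense()['tool_rot']).as_matrix()
def rel(P): return ((world(v,[P])[0]-status.sense()['tcp_pos'])@Rt*1000).round(1)
yp=v[4]*1000
print('rib face foot',rel([0,yp-5,64]),'axis slot floor',rel([0,-100,66]))
```

```text
[ 5.320e-01  3.000e-04  5.148e-01  1.365e-01  2.960e-02  1.333e-01
 -1.248e-01  1.337e-01 -1.244e-01]
[[-0.5, 0.7], [0.6, 0.9], [0.5, -0.2], [0.8, 0.0], [-0.2, -0.3], [1.8, -0.0], [-1.2, -0.0], [-0.7, -0.8], [0.3, -0.0], [-0.3, 0.0], [-2.2, -0.1], [0.2, 0.0]]
rib face foot [134.1  24.6   2.3] axis slot floor [ 132.1 -100.     2. ]
```

Emit:
arm_command(series=[[[40,0,2,0],[40,0,0,0],[35,0,0,0],[15,0,0,0],[0,0,0,0],[0,4,0,0],[0,4,0,0],[0,4,0,0],[0,4,0,0]]])

```text
t: 3.85
tcp_pos: [0.5245, 0.0144, 0.0694]
tool_rot: [-0.182, 0.683, 0.182, 0.684]
force: [-0.4, -0.2, -0.4]
finger_gap: -0.007
```

Emit:
arm_command(series=[[[0,4,0,0],[0,4,0,0],[0,4,0,0],[0,4,0,0],[0,4,0,0],[0,3,0,0],[0,0,0,0]]])

```text
t: 4.55
tcp_pos: [0.5123, 0.0344, 0.0682]
tool_rot: [-0.182, 0.683, 0.182, 0.683]
force: [0.6, 1.0, -0.1]
finger_gap: -0.0
```

Emit:
arm_command(series=[[[0,2,0,0],[0,1,0,0],[0,0,0,0]]])

```text
t: 4.85
tcp_pos: [0.5112, 0.0367, 0.0683]
tool_rot: [-0.182, 0.683, 0.182, 0.683]
force: [0.1, -0.2, -0.5]
finger_gap: -0.005
```

Emit:
arm_command(series=[[[0,1,0,0],[0,1,0,0],[0,0,0,0]]])

```text
t: 5.15
tcp_pos: [0.5101, 0.0384, 0.0683]
tool_rot: [-0.182, 0.683, 0.182, 0.683]
force: [-1.1, 0.9, -0.4]
finger_gap: 0.001
```

Emit:
arm_command(series=[[[0,1,0,0],[0,1,0,0],[0,0,0,0]]])

```text
t: 5.45
tcp_pos: [0.5091, 0.0402, 0.0683]
tool_rot: [-0.182, 0.683, 0.182, 0.683]
force: [1.2, -0.1, -0.7]
finger_gap: -0.003
```

Run:
```python
from h import *
s=status.sense(); im=snapshot("wrist")
cv2.imwrite('pics/w2.png',cv2.resize(im[:,:,::-1],(800,600),interpolation=cv2.INTER_CUBIC))
np.save('w2T.npy',wristT(s)); print(s['t'],s['tcp_pos'],yaw(s),s['force'])
```

```text
5.45 [0.50906378 0.04022746 0.06830719] 0.5201402265509072 [ 1.19927792 -0.10801278 -0.68827451]
```

View pics/w2.png

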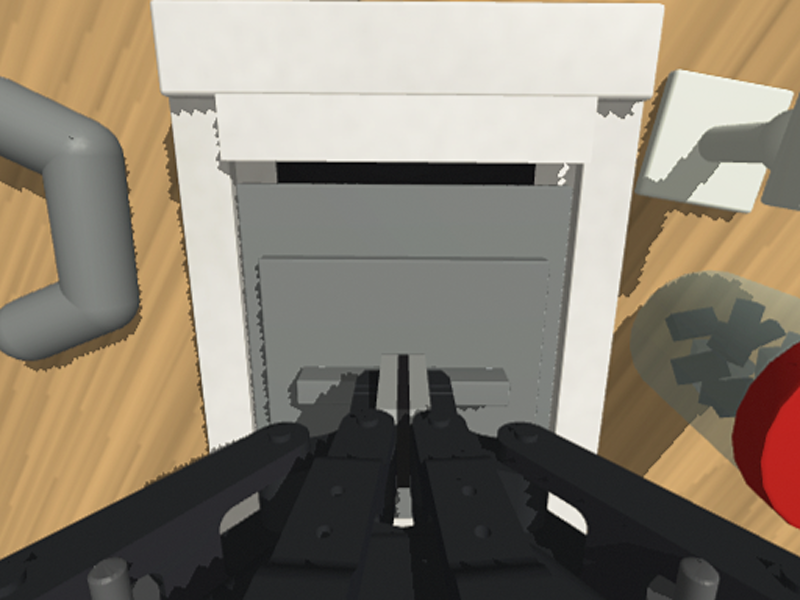

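The panel has not moved: the far gap is still open between rows 162 and 184. The rib top, at rows 382–405, projects behind the fingers, so they seem to have passed over it. The tips look higher than the TCP reading suggests, so I'll check from the side camera.

Run:
```python
from h import *
p=camera_params("side"); im=snapshot("side")
s=status.sense(); Rt=R.from_quat(s['tool_rot']).as_matrix()
P=[np.array(s['tcp_pos'])+Rt@np.array([-d,0,0])/1000 for d in(0,20,40,73)]
uv=proj(P,p['extrinsics'],p); print(uv.round(1))
v=[.532,.0003,.5148]
print(proj(world(v,[[-40,29.6,78],[40,29.6,78]]),p['extrinsics'],p))
c=uv[0].astype(int); x0,y0=c[0]-66,c[1]-60
cv2.imwrite('pics/s2.png',cv2.resize(im[y0:y0+100,x0:x0+133,::-1],None,fx=6,fy=6,interpolation=cv2.INTER_CUBIC)); print(x0,y0,((uv-[x0,y0])*6).round())
```

```text
[[273.9 197.3]
 [274.1 191.6]
 [274.3 185.7]
 [274.6 175.9]]
[[285.28529705 190.61587041]
 [259.79062266 193.23797539]]
207 137 [[402. 362.]
 [403. 327.]
 [404. 292.]
 [406. 233.]]
```

View pics/s2.png

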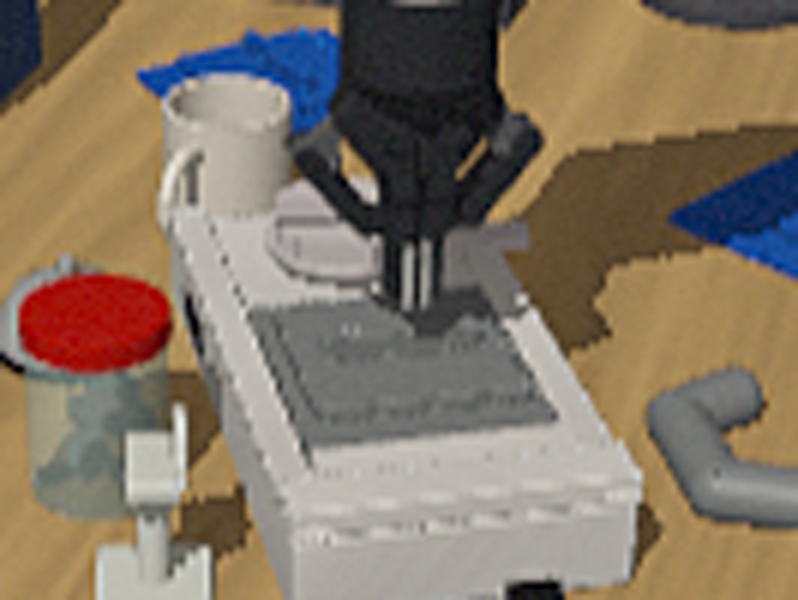

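In the side view the fingertips are at crop (415,310). The reported TCP projects to about (415,372), after allowing for the small camera offset seen at the rib. Both views say the real tips stand about 35 mm behind the reported TCP, so I passed over the rib without touching anything. I'll go back and feel for the field with the tips.

Emit:
arm_command(series=[[[0,-23,0,0],[0,-23,0,0],[15,0,0,0],[10,0,0,0],[3,0,0,0],[0,0,0,0]]])

```text
t: 6.15
tcp_pos: [0.531, 0.0007, 0.0396]
tool_rot: [-0.182, 0.684, 0.182, 0.683]
force: [0.4, -0.4, -0.7]
finger_gap: 0.002
```

Emit:
arm_command(series=[[[2,0,0,0],[2,0,0,0],[0,0,0,0]]])

```text
t: 6.45
tcp_pos: [0.532, 0.0004, 0.0364]
tool_rot: [-0.182, 0.683, 0.182, 0.683]
force: [0.4, 0.2, -0.1]
finger_gap: 0.002
```

Run:
```python
from h import *
s=status.sense(); im=snapshot("wrist")
cv2.imwrite('pics/w3.png',cv2.resize(im[:,:,::-1],(800,600),interpolation=cv2.INTER_CUBIC))
np.save('w3T.npy',wristT(s)); print(s['t'],s['tcp_pos'],yaw(s),s['force'])
```

```text
6.45 [5.32028830e-01 4.00541165e-04 3.63915727e-02] 0.5203589417841824 [ 0.39878035  0.16438281 -0.09253947]
```

View pics/w3.png

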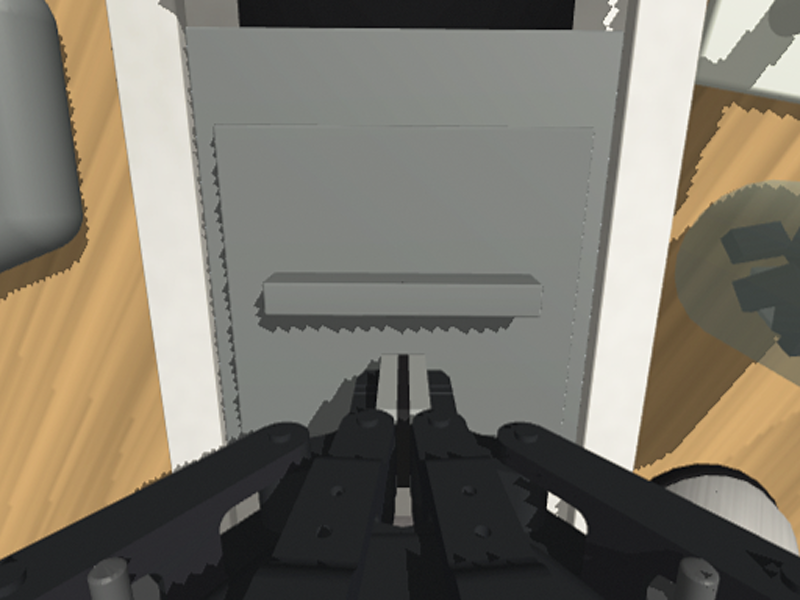

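The wrist view shows the rib clear ahead of the tips at rows 273–317, with the tips at row 353. The TCP reads 36 mm with no contact, which confirms the short tips. I'll feel further down in small steps.

Emit:
arm_command(series=[[[2,0,0,0],[1,0,0,0],[0,0,0,0]]])

```text
t: 6.8
tcp_pos: [0.5319, 0.0002, 0.0332]
tool_rot: [-0.182, 0.683, 0.182, 0.683]
force: [0.2, 0.7, 0.2]
finger_gap: 0.0
```

Emit:
arm_command(series=[[[1,0,0,0],[1,0,0,0],[0,0,0,0]]])

```text
t: 7.1
tcp_pos: [0.532, 0.0002, 0.0312]
tool_rot: [-0.182, 0.683, 0.182, 0.683]
force: [0.2, 0.3, -0.2]
finger_gap: 0.002
```

Emit:
arm_command(series=[[[1,0,0,0],[1,0,0,0],[0,0,0,0]]])

```text
t: 7.4
tcp_pos: [0.5321, 0.0002, 0.031]
tool_rot: [-0.182, 0.683, 0.182, 0.683]
force: [-4.3, 0.5, 13.7]
finger_gap: -0.001
```

Emit:
arm_command(series=[[[1,0,0,0],[1,0,0,0],[0,0,0,0]]])

```text
t: 7.7
tcp_pos: [0.5322, 0.0002, 0.0309]
tool_rot: [-0.182, 0.683, 0.182, 0.684]
force: [-4.9, 1.9, 28.0]
finger_gap: 0.003
```

Contact comes at a TCP reading of z = 0.031 on the field, which is 64 mm high, so the tips are 33 mm behind the TCP. I'll rise to 5 mm above the field and push.

Emit:
arm_command(series=[[[-9,0,0,0],[0,0,0,0],[0,4,0,0],[0,4,0,0],[0,4,0,0],[0,4,0,0],[0,3,0,0],[0,3,0,0],[0,0,0,0]]])

```text
t: 8.6
tcp_pos: [0.5208, 0.0197, 0.0362]
tool_rot: [-0.182, 0.683, 0.182, 0.683]
force: [-0.8, -0.2, -0.2]
finger_gap: 0.002
```

Emit:
arm_command(series=[[[0,3,0,0],[0,3,0,0],[0,3,0,0],[0,3,0,0],[0,3,0,0],[0,0,0,0]]])

```text
t: 9.2
tcp_pos: [0.5132, 0.0329, 0.0364]
tool_rot: [-0.182, 0.684, 0.182, 0.683]
force: [0.3, -0.2, 0.2]
finger_gap: 0.002
```

Emit:
arm_command(series=[[[0,2,0,0],[0,2,0,0],[0,0,0,0]]])

```text
t: 9.5
tcp_pos: [0.5117, 0.036, 0.0364]
tool_rot: [-0.182, 0.683, 0.182, 0.683]
force: [0.5, -0.0, -0.8]
finger_gap: 0.001
```

Emit:
arm_command(series=[[[0,2,0,0],[0,2,0,0]]])

```text
t: 9.7
tcp_pos: [0.5105, 0.0378, 0.0365]
tool_rot: [-0.184, 0.683, 0.181, 0.683]
force: [0.4, -11.0, -0.2]
finger_gap: -0.002
```

Emit:
arm_command(series=[[[0,2,0,0],[0,1,0,0]]])

```text
t: 9.9
tcp_pos: [0.5106, 0.038, 0.037]
tool_rot: [-0.186, 0.682, 0.181, 0.684]
force: [1.1, -19.2, 1.6]
finger_gap: -0.003
```

Run:
```python
from h import *
s=status.sense(); im=snapshot("wrist")
cv2.imwrite('pics/w4.png',cv2.resize(im[:,:,::-1],(800,600),interpolation=cv2.INTER_CUBIC))
np.save('w4T.npy',wristT(s)); print(s['t'],s['tcp_pos'],yaw(s),s['force'])
```

```text
9.9 [0.51063649 0.03795019 0.03696121] 0.5243062303449205 [  1.05751824 -19.23868954   1.6227311 ]
```

View pics/w4.png

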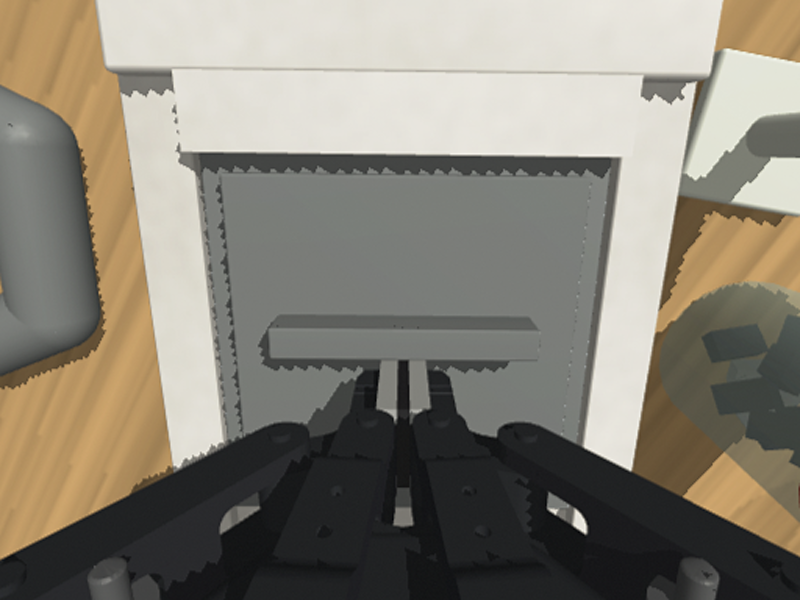

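The panel is home. The arm stopped with 19 N on it, the rib face computes to y ≈ 54.5 mm (55 expected), and the panel edge is under the lip at row 155 with the opening closed. Now I back off, rise and move over the slot.

Emit:
arm_command(series=[[[0,-5,0,0],[0,-7,0,0],[-20,0,0,0],[-20,-20,0,0],[0,-40,5,0],[0,-40,10,0],[0,-40,10,0],[0,0,0,0.14],[0,0,0,0.01],[0,0,0,0]]])

```text
t: 10.95
tcp_pos: [0.6041, -0.0768, 0.0757]
tool_rot: [-0.13, 0.696, 0.132, 0.694]
force: [-0.6, -0.1, 0.4]
finger_gap: -0.001
```

Run:
```python
from h import *
s=status.sense(); print(s['t'],s['tcp_pos'],yaw(s),s['force'])
v=[.532,.0003,.515]; th=.145
t=world(v,[[26*np.cos(th),-100-26*np.sin(th),36.5]])[0]
Rt=R.from_quat(s['tool_rot']).as_matrix(); print(t,((t-s['tcp_pos'])@Rt*1000).round(1))
a=snapshot("scene")[130:225,190:323]
cv2.imwrite('pics/c2.png',cv2.resize(a[:,:,::-1],None,fx=6,fy=6,interpolation=cv2.INTER_CUBIC))
```

```text
10.95 [ 0.60411417 -0.07675709  0.07571988] 0.3725285472002569 [-0.59732319 -0.14456562  0.39273561]
[ 0.605494   -0.07732727  0.0365    ] [39.2 -1.1  1.2]
```

View pics/c2.png

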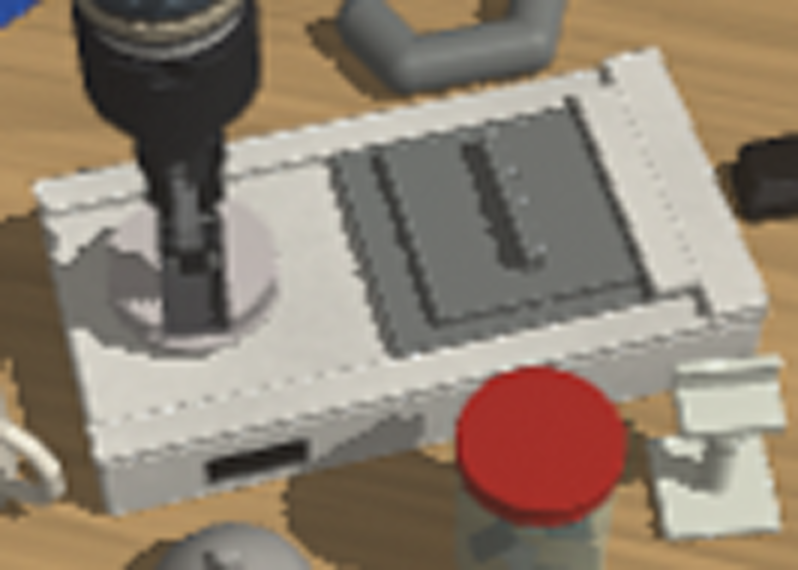

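The panel now sits against the lip end, and the fingers at (192,265) line up with the slot, columns 163–228. I'll descend into it.

Emit:
arm_command(series=[[[15,-1,1,0],[10,0,0,0],[5,0,0,0],[5,0,0,0],[3,0,0,0],[0,0,0,0]]])

```text
t: 11.6
tcp_pos: [0.6064, -0.0781, 0.0378]
tool_rot: [-0.13, 0.695, 0.13, 0.695]
force: [-0.5, -0.0, -0.3]
finger_gap: 0.003
```

Tips are at z ≈ 71 mm with no force, so they are inside the slot. I'll take up the lateral gap, then swing around the axis, turning the tool with the dial.

Emit:
arm_command(series=[[[0,-3,0,0],[0,-2,0,0],[0,-2.1,-0.5,0.08],[0,-2.1,-0.5,0.08],[0,-2.1,-0.5,0.08],[0,-2.1,-0.5,0.08]]])

```text
t: 12.2
tcp_pos: [0.6093, -0.0907, 0.0387]
tool_rot: [-0.016, 0.706, 0.017, 0.707]
force: [1.6, 3.7, -0.3]
finger_gap: -0.001
```

Emit:
arm_command(series=[[[0,-2.1,-0.5,0.08],[0,-2.1,-0.5,0.08],[0,-2.1,-0.5,0.08],[0,-2.1,-0.5,0.08],[0,-2.1,-0.5,0.08]]])

```text
t: 12.7
tcp_pos: [0.6062, -0.101, 0.0387]
tool_rot: [0.125, 0.695, -0.124, 0.697]
force: [2.7, 2.6, -0.7]
finger_gap: 0.001
```

```bash
cat >> h.py <<'E'
def slotrep():
    s=status.sense(); v=[.532,.0003,.515]; a=world(v,[[0,-100,66]])[0]
    Rt=R.from_quat(s['tool_rot']).as_matrix(); d=(np.array(s['tcp_pos'])-a)@Rt*1000
    print(s['t'],'tcp from axis in tool',d.round(1),'tool angle',round(.515-yaw(s),3),'F tool',(np.array(s['force'])@Rt).round(1),'q6',s['q'][5].round(2))
E
python3 -c "
from h import *; slotrep()"
```

```text
12.7 tcp from axis in tool [27.3 -4.8 28.3] tool angle 0.869 F tool [0.7 3.4 1.7] q6 0.0
```

The turning force is 3.4 N, as expected, and the dial follows at about 0.87 rad. I'll continue to the stop.

Emit:
arm_command(series=[[[0,-2.1,-0.6,0.08],[0,-2.1,-0.6,0.08],[0,-2.1,-0.6,0.08],[0,-2.1,-0.6,0.08],[0,-2.1,-0.6,0.08],[0,-2.1,-0.6,0.08],[0,-2.1,-0.6,0.08]]])

```text
t: 13.4
tcp_pos: [0.5959, -0.1118, 0.0389]
tool_rot: [0.313, 0.633, -0.311, 0.636]
force: [3.2, 1.0, -1.8]
finger_gap: 0.0
```

```bash
python3 -c "
from h import *; slotrep()"
```

```text
13.4 tcp from axis in tool [27.2 -3.8 28.6] tool angle 1.429 F tool [1.8 3.2 1.2] q6 0.54
```

Emit:
arm_command(series=[[[0,-2.2,-0.5,0.07],[0,-2.2,-0.5,0.07],[0,-1.5,0,0],[0,0,0,0]]])

```text
t: 13.8
tcp_pos: [0.5906, -0.1136, 0.0389]
tool_rot: [0.355, 0.61, -0.353, 0.613]
force: [4.5, 2.8, -1.9]
finger_gap: -0.003
```

```bash
python3 -c "
from h import *; slotrep()"
```

```text
13.8 tcp from axis in tool [27.1 -5.4 27.9] tool angle 1.565 F tool [ 2.   5.3 -0.2] q6 0.67
```

Emit:
arm_command(series=[[[0,-1.5,0,0],[0,-1.5,0,0],[0,0,0,0]]])

```text
t: 14.1
tcp_pos: [0.5906, -0.1138, 0.0391]
tool_rot: [0.357, 0.609, -0.352, 0.615]
force: [9.5, 7.6, -5.4]
finger_gap: -0.004
```

```bash
python3 -c "
from h import *; slotrep()"
```

```text
14.1 tcp from axis in tool [27.  -5.6 28. ] tool angle 1.566 F tool [ 5.5 12.  -1.9] q6 0.67
```

The dial is at its stop: 12 N and no further movement. I'll recentre in the slot and rise clear.

Emit:
arm_command(series=[[[0,4,0,0],[0,4,0,0],[0,0,0,0],[-15,0,0,0],[-25,0,0,0],[-40,0,0,0],[-40,0,0,0],[0,-30,30,0],[0,-30,30,0],[0,0,0,0]]])

```text
t: 15.1
tcp_pos: [0.5695, -0.1985, 0.1603]
tool_rot: [0.355, 0.61, -0.357, 0.612]
force: [0.3, -0.1, -0.8]
finger_gap: -0.002
```

Run:
```python
from h import *
a=snapshot("scene")[130:225,190:323]; s=status.sense(); print(s['t'],s['tcp_pos'],s['force'])
cv2.imwrite('pics/c3.png',cv2.resize(a[:,:,::-1],None,fx=6,fy=6,interpolation=cv2.INTER_CUBIC))
```

```text
15.15 [ 0.56953589 -0.195969    0.1597002 ] [-0.88510159  0.51203206 -0.46785982]
```

View pics/c3.png

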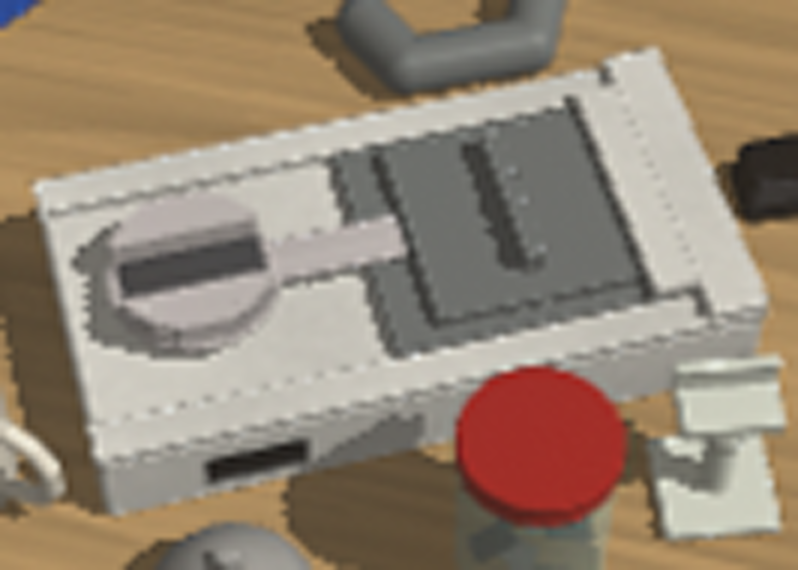

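The tongue end, at (405,240), lies over the panel's near margin, parallel to the rails. The panel is home, and the neighbouring things are where they were. I'm handing in.

```bash
python3 -c "
from station import status,ticket
s=status.sense(); print(s['t'],abs(s['qd']).max(),s['force']); print(ticket.sign_off())"
```

```text
15.15 0.048645681779966046 [-0.88510159  0.51203206 -0.46785982]
the job is handed in; nothing more can be done
None
```

I pushed the panel fully home, then turned the fastener clockwise to its stop with the shut fingertips in its slot. The job was handed in at 15.15 s of the 48 s allowed; the hand-in gives no verdict.

- **Panel:** it stopped against the end of the track with about 19 N on it. My pose estimate put the rib's -y face at 54.5 mm, where 55 mm is exactly home.
- **Fastener:** it took about 3 N to turn, then stopped dead at 12 N with the tool at 1.566 rad. The last picture shows the tongue lying over the panel's near margin, in front of the raised field.
- **End state:** the hand was about 110 mm above the slot, with force readings below 1 N, which is noise level. At hand-in one joint was still settling at 0.05 rad/s. The jar, webcam mount and the visible parts of the grip, bell, mug and stapler looked unmoved in the last crop. I did not measure any bystander positions.

**Disagreement with the description:** the real fingertips stood about 33 mm behind the stated TCP (the tool point given for the tips). Because of this my first push passed over the rib without touching it. I saw this in the wrist and side pictures and measured it by touching down on the panel's raised field with up to 28 N. I allowed for the offset from then on. The side camera's picture also sat about 2 px off my predicted positions.

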